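# Open the combination key box

## Task

Open the blue combination key box: turn the dial's red pointer left (anticlockwise) to 3, then slowly right (clockwise) until you feel it catch, which in this worn lock happens somewhere between 6 and 8, and do not force the dial once it has caught. Then, with closed fingertips, push the cover by its ridge gently away from the dial until it is open all the way or nearly so, never forcing it, and leave the things standing around where they are.

Things in the scene. Friction and masses are not known exactly. Their poses are not given: they have to be found in the camera images.
- key_box: Blue steel key box fixed to the worktop, 150 (x) x 240 (y) x 60 mm high; origin at the centre of its underside, at yaw 0 x points away from the robot, y left, z up. The dial's upright axis is 60 mm to +y of the origin, on the left half's deck (60 mm above the worktop). A sliding wooden cover (top also 60 mm above the worktop) closes its right half.
- number_7 (a point): The number 7 on the black scale disc round the dial (109 mm across, 1 mm high, white numbers 1 to 9). The numbers stand 47 mm from the dial's axis, 20 degrees apart, rising clockwise seen from above, 5 straight along the box's +x from the axis. Within 0.3 rad before or after 7 (box to box, unknown) a hidden sprung bolt drops and stops the dial both ways: felt, not seen.
- number_3 (a point): The number 3 on the scale. Turning left to 3 lays a hidden wheel of the lock in place: the furthest left point reached must be within 0.1 rad of 3. If later the dial passes -1.1 rad without a stop, 3 was missed: turn right to the end stop and start again with 3.
- dial_grip (a point): Centre of the dial's aluminium grip bar, 84 mm above the worktop, on the dial's axis. Bar 46 mm long (this point's x), 16 mm thick (y), 29 mm high (67 to 96 mm above the worktop); free space of 6 mm from the bar down to the scale except a hub of radius 11 mm. A red line marks its pointing end, this point's +x. Pinch it from above across its thickness.
- dial (a joint): Angle of the dial's spindle, rad: 0 at 5, positive to the left (anticlockwise), so 3 is +0.698 and 7 is -0.698; end stops at +-1.5. Starts between -0.35 and 0.2. It takes 0.04 to 0.25 N m to turn. The pointer shows dial plus dial_twist. The bolt's notch is 0.1 rad wide: turn at most 0.3 rad/s between 6 and 8. Once caught the dial still has up to 0.1 rad of play.
- dial_twist (a joint): Spring coupling inside the dial: grip bar's angle minus spindle's angle, rad, 0 without load; 4 N m per rad, so 0.12 rad means a torque of 0.48 N m. More than 0.12 rad either way counts as forcing the dial; turning it freely takes less than 0.06 rad.
- cover (a joint): Travel of the sliding cover in m: 0 shut, 0.07 fully open (end stop); it slides towards the box's -y, away from the dial. Until the bolt has dropped it is blocked after 2 to 3 mm. Once free it slides under 2 to 6 N and stays where it is left.
- cover_ridge (a point): Middle of the dial-side face of the ridge on the cover, 68 mm above the worktop, 40 mm to the box's -y of the box's origin when shut; moves with the cover. Ridge 80 mm long (box's x), 20 mm wide (y), from 60 to 76 mm above the worktop. Closed fingertips set down on its dial side, 3 mm above the cover, push it to the box's -y; do not pinch it. More than 30 N on the cover is forcing.
- tea_carton: Yellow tea carton, 59x112x74 mm, bystander; origin under its centre.
- salt_shaker: Salt shaker, 44 mm across, 90 mm high, bystander; origin under its centre.
- clothes_peg: Wooden clothes peg, 15x72x12 mm, lying, bystander; origin under its centre.

How it is judged (in metres and radians):
On the way, in this order (a step that is already met when the one before it is completed fails the run):
1. the dial is turned left to 3 (within 0.13 rad) (value of joint dial between 0.568 and 0.828 rad), for 0.1 s.
2. the dial is turned right to between 6 and 8 (within 0.38 rad of 7) with the cover still shut (value of joint dial between -1.078 and -0.318 rad and value of joint cover below 0.006 m), for 0.1 s.
At the end, for the whole second after the job is handed in: The cover stands open by at least 55 of its 70 mm and at rest, and the dial stands within 0.38 rad of 7 (between 6 and 8) (value of joint cover above 0.055 m and velocity of joint cover below 0.01 m/s and value of joint dial between -1.078 and -0.318 rad); the robot touches nothing.
It fails at once if the dial is forced: its coupling is twisted by more than 0.12 rad (0.48 N m) (value of joint dial_twist above 0.12 rad or value of joint dial_twist below -0.12 rad).
It fails at once if the cover is forced: more than 30 N on it (contact force between anything else and cover above 30 N).
It fails at once if a bystander is pushed by more than 3 cm (distance of any of tea_carton, salt_shaker, clothes_peg from where it was at the start of the episode above 0.03 m).
It also fails if it takes over 67 s, if anything falls off the work surface, if the arm or the gripper's body presses on something with over 40 N, if the wrist force passes 120 N, or if a joint passes its speed limit or range.

## Robot

A 6-joint arm with a two-finger parallel gripper is mounted at the origin on a cart in front of the work surface, level with it; the furniture and walls round the work are solid. World frame = base frame: x ahead of the robot, y to its left, z up, the work surface at z = 0. Lengths are in m, angles in degrees, forces in N, time in s.
With the tool pointing down it reaches from about 0.4 to 0.825 m from the base axis. Payload 7 kg.
Tool frame: the origin (TCP) lies midway between the tips of the shut fingers; the grasp point (between the pads) lies 19 mm behind it; z points along the fingers, y is the direction in which the jaws open and shut (so a half turn about z gives the same grasp; the last joint's range is limited). The gripper opens to 88 mm and grips with 3 to 60 N. Pads are 19 mm wide; open, the fingers measure 130 mm over their backs; the gripper's body (78 mm by 193 mm) begins 47 mm behind the grasp point.
Start: joints at [-58.551, 20.546, 0.682, 0, -70.136, -16.507], TCP at [0.174, -0.652, 0.227] pointing down, gripper open.
Joint ranges: [-176.03, 176.03], [-82.01, 121.73], [-58.28, 71.71], [-173.87, 95.51], [-174.79, -0.11], [-173.66, 173.66]. Speed limits (degrees/s): [136.94, 136.94, 172.46, 180, 180, 180].

## Interface

Orientations are given as [roll, pitch, yaw] about the fixed x, y, z axes, in that order (R = Rz(yaw) Ry(pitch) Rx(roll)).
In Python, from plant import sensors, cams, job gives the robot as it stands.
- The arm moves only by the tool move_arm, never from a script. Its argument "commands" is a list of rows, each a list of 7 numbers: the finger opening in cm, from 0 to 8.76, then the shift along the tool's x, y, z in cm, then the turn, a rotation vector about the tool's x, y, z in rad. In form: [[hand, x, y, z, wx, wy, wz], ...]. A call has exactly 8 rows; each row is the pose to reach, as a shift and turn from the pose commanded when the call began, along the tool's axes at that moment; what a row does not reach only later rows make up. A row lasts 1/8 s, in which the tool goes at most 62.5 mm and 10.7 degrees, less where a joint would pass 70% of its speed; a pose out of reach is approached as far as the arm can. A call with a gripper value outside its range is refused whole. The fingers move at their own pace and stop on an object; the grip force is fixed at half the most. Time passes only in rows, so rows that repeat a pose let the fingers close, or fill a call up. It gives the time, the measured TCP pose, the force and the opening at its end, in the units of the state.
- sensors.get_obs(): the state, without advancing time (a new reading comes with each control period).
- cams.snapshot(name): name is "scene" or "top" or "wrist"; returns a dict with "frame" (420x560x3 uint8, red, green, blue), "camera_matrix" (3x3 intrinsics, pixels), "R" (3x3) and "t" (3): a world point X has camera coordinates R X + t. Camera axes: x right, y down, z forward; pixel columns grow to the right and rows downward; lengths in m; the calibration is good to about 2 mm. The wrist camera is an equidistant fisheye: a pixel r from the principal point sees the ray r / f radians off the axis. A picture is of the moment at which its call begins. There is no depth.
- job.close_job(): hands the job in, once; it reports no verdict.
The state is a dict: "clock": time; "joint_pos": joint angles; "qvel": joint speeds; "tau": joint torques, N m; "tool_pos": TCP position; "orientation": TCP orientation; "force": force on the tool from outside, world axes, zero at the start; "moment": the same for the moment, N m; "opening": finger opening in m.
Only numpy, scipy, OpenCV 4.12 (cv2) and the standard library are available. Lean on these libraries where they do the work, as an engineer would, in place of code of your own. Each camera call takes 0.05 s, during which the arm holds its last target.

## Working session

There is one attempt and no reset: what is moved stays moved. The work goes in short steps, Python scripts to look and compute and a tool call to move; the robot and the scene stay as the last step left them, time stands still between calls to the robot, and variables do not carry over. Pictures are saved under pics/ and viewed, and the job is handed in when it is done.

Besides the shell and the picture viewer there is one more tool, called as name(argument=value, ...) on one line, values as JSON. move_arm: Moves the arm, as the interface text tells. Its arguments: {"type":"object","properties":{"commands":{"type":"array"}},"required":["commands"]}

```bash
mkdir -p pics; ls; python3 - <<'E'
from plant import sensors,cams
import cv2,numpy as np
print(sensors.get_obs())
for n in ["top","scene","wrist"]:
    s=cams.snapshot(n); cv2.imwrite(f"pics/{n}0.png",s["frame"][:,:,::-1])
    np.savez(f"{n}0.npz",**s)
    print(n,s["camera_matrix"],s["R"],s["t"])
E
```

```text
pics
{'clock': 0.0, 'joint_pos': array([-5.85524360e+01,  2.05925192e+01,  6.32864593e-01, -2.09734860e-02,
       -7.01363943e+01, -1.65072288e+01]), 'qvel': array([ 0.04674857,  0.12487531,  0.04452565, -0.03841165, -0.02512368,
       -0.05758202]), 'tau': array([-9.02587344e-04, -5.82722139e+01,  2.93054849e+01,  6.99767634e+00,
        6.89112276e-03, -1.49005054e-04]), 'tool_pos': array([ 0.17387272, -0.65170027,  0.22560087]), 'orientation': array([ 1.79902307e+02, -8.39016373e-03, -1.65066801e+02]), 'force': array([ 0.92269912, -0.19498797, -0.46516771]), 'moment': array([-0.01184752, -0.05608437,  0.01103479]), 'opening': 0.08764105680478078}
top [[459.02024769   0.         282.11275571]
 [  0.         459.02024769 209.18758291]
 [  0.           0.           1.        ]] [[ 6.70705393e-04 -9.99941513e-01  1.07944492e-02]
 [-9.98878174e-01 -1.18102246e-03 -4.73391830e-02]
 [ 4.73491628e-02 -1.07505891e-02 -9.98820545e-01]] [-0.26652324  0.52182917  0.91931989]
scene [[468.5473191    0.         288.96292241]
 [  0.         468.5473191  215.81597132]
 [  0.           0.           1.        ]] [[ 0.71933782 -0.69453491 -0.0132049 ]
 [-0.3173066  -0.3116092  -0.89566524]
 [ 0.61795601  0.64847588 -0.44453279]] [-0.52004925  0.1630799   0.9299157 ]
wrist [[325.1922621    0.         282.71204906]
 [  0.         325.1922621  206.53984223]
 [  0.           0.           1.        ]] [[-2.57982434e-01  9.66149218e-01  8.67463139e-04]
 [ 9.29345662e-01  2.47909445e-01  2.73601073e-01]
 [ 2.64124411e-01  7.13904438e-02 -9.61842867e-01]] [ 0.67575218 -0.03563452  0.38900569]
```

View pics/top0.png

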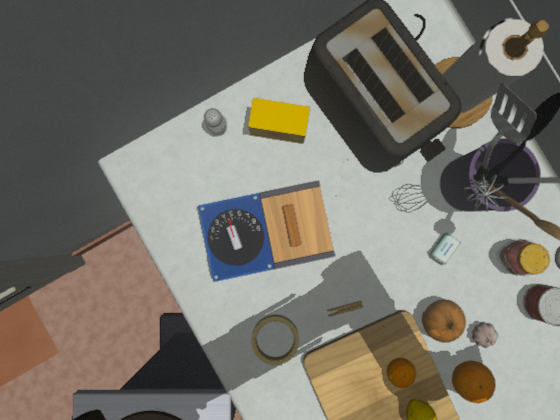

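View pics/scene0.png

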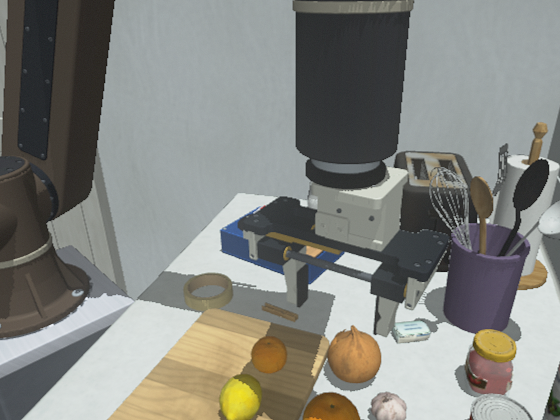

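View pics/wrist0.png

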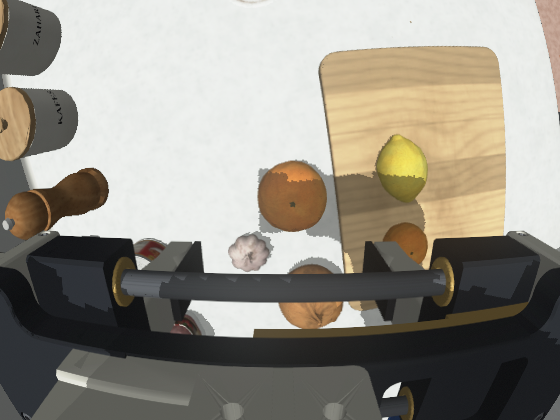

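The top view shows the box at about (265,230), the dial at (235,237) with its pointer up, the ridge at (291,225), the salt shaker at (214,122), the carton at (279,119) and the peg at (345,308). I'll enlarge it to get the pose.

```bash
cat > h.py <<'E'
import numpy as np,cv2
def proj(s,X):
    c=np.atleast_2d(X)@s["R"].T+s["t"]; K=s["camera_matrix"]
    p=c@K.T; return p[:,:2]/p[:,2:]
def ray(s,px,z):
    K=s["camera_matrix"];R=s["R"];t=s["t"]
    d=R.T@np.linalg.inv(K)@np.array([px[0],px[1],1.]);o=-R.T@t
    return o+d*(z-o[2])/d[2]
E
python3 - <<'E'
import cv2
f=cv2.imread("pics/top0.png")[170:290,190:340]
cv2.imwrite("pics/crop0.png",cv2.resize(f,None,fx=5,fy=5,interpolation=cv2.INTER_CUBIC))
E
```

```text
(no output)
```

View pics/crop0.png

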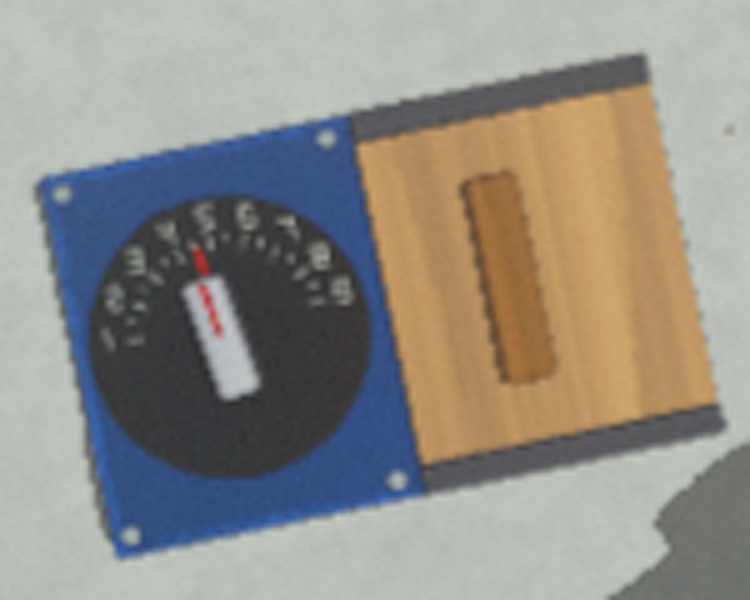

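```bash
python3 - <<'E'
import numpy as np
from h import *
s=dict(np.load("top0.npz"))
g=lambda u,v:((u+.5)/5-.5+190,(v+.5)/5-.5+170)
px=[(40,180),(645,55),(725,428),(120,556)]
W=np.array([ray(s,g(*p),.06)[:2] for p in px]);L=np.array([[.075,.12],[.075,-.12],[-.075,-.12],[-.075,.12]])
wc=W.mean(0);A=W-wc
th=np.arctan2((L[:,0]*A[:,1]-L[:,1]*A[:,0]).sum(),(L*A).sum())
R=np.array([[np.cos(th),-np.sin(th)],[np.sin(th),np.cos(th)]])
print("box",wc,np.degrees(th),W-wc-L@R.T)
print("dial axis",wc+R@[0,.06]," disc:",ray(s,g(231,337),.061)[:2])
print("ridge", wc+R@[0,-.04],"centre",wc+R@[0,-.05],"seen",ray(s,g(508,277),.076)[:2])
a=ray(s,g(201,281),.096);b=ray(s,g(240,392),.096);d=a-b
print("bar c",(a+b)/2,np.linalg.norm(d),"yaw",np.degrees(np.arctan2(d[1],d[0])),"rel",np.arctan2(d[1],d[0])-th)
E
```

```text
box [ 0.4789665  -0.23497025] 11.941943279409873 [[-0.00089195 -0.00045908]
 [-0.00169759  0.00057912]
 [ 0.00089756  0.00123041]
 [ 0.00169198 -0.00135045]]
dial axis [ 0.46655127 -0.17626879]  disc: [ 0.46620979 -0.17653644]
ridge [ 0.48724331 -0.27410456] centre [ 0.48931252 -0.28388814] seen [ 0.48915745 -0.282607  ]
bar c [ 0.46687568 -0.1757984   0.096     ] 0.04343896520353241 yaw 19.6622521818215 rel 0.1347448096181125
```

move_arm(commands=[[4, -2, 1.9, 0, 0, 0, 0], [4, -6, 5.7, 0, 0, 0, 0], [4, -10.5, 10, 0, 0, 0, -0.02], [4, -15, 14.3, 0.5, 0, 0, -0.04], [4, -19.5, 18.5, 1.5, 0, 0, -0.06], [4, -24, 22.8, 3, 0, 0, -0.08], [4, -28.5, 27, 4.5, 0, 0, -0.08], [4, -32, 30, 5, 0, 0, -0.08]])

```text
clock: 1.15
tool_pos: [0.4061, -0.2776, 0.1759]
orientation: [180.0, -0.0, -160.4]
force: [1.0, -0.3, 0.3]
opening: 0.04
```

```bash
cat > goal.py <<'E'
import sys,numpy as np
from plant import sensors
from scipy.spatial.transform import Rotation as Ro
o=sensors.get_obs()
R=Ro.from_euler('xyz',o['orientation'],degrees=True).as_matrix()
print({k:np.round(o[k],4) for k in ['clock','tool_pos','orientation','force','moment','opening','joint_pos']})
if len(sys.argv)>1:
    g=np.array(list(map(float,sys.argv[1:4])))
    print("shift cm",np.round(R.T@(g-o['tool_pos'])*100,2))
    yaw=float(sys.argv[4])
    G=Ro.from_euler('xyz',[180,0,yaw],degrees=True).as_matrix()
    print("turn",np.round(Ro.from_matrix(R.T@G).as_rotvec(),4))
E
python3 goal.py 0.4665 -0.1763 0.14 -160.3
```

```text
{'clock': np.float64(1.15), 'tool_pos': array([ 0.4061, -0.2776,  0.1759]), 'orientation': array([ 1.799606e+02, -3.060000e-02, -1.604286e+02]), 'force': array([ 1.0435, -0.2706,  0.2975]), 'moment': array([-0.0593, -0.1201,  0.0144]), 'opening': np.float64(0.04), 'joint_pos': array([-1.14176e+01,  5.61900e+00, -2.60721e+01, -2.12000e-02,
       -5.83554e+01, -5.89999e+01])}
shift cm [-9.08  7.52  3.59]
turn [ 0.0007 -0.0005 -0.0022]
```

move_arm(commands=[[4, -2, 1.7, 0.8, 0, 0, 0], [4, -5, 4.1, 2, 0, 0, 0], [4, -8, 6.6, 3, 0, 0, 0], [4, -9.1, 7.5, 3.6, 0, 0, 0], [4, -9.1, 7.5, 3.6, 0, 0, 0], [4, -9.1, 7.5, 3.6, 0, 0, 0], [4, -9.1, 7.5, 3.6, 0, 0, 0], [4, -9.1, 7.5, 3.6, 0, 0, 0]])

```text
clock: 2.15
tool_pos: [0.4663, -0.1793, 0.1408]
orientation: [-180.0, 0.0, -160.5]
force: [-0.9, -1.2, 0.1]
opening: 0.04
```

```bash
python3 goal.py 0.4665 -0.1763 0.0665 -160.3; python3 - <<'E'
from plant import cams
import cv2,numpy as np
for n in ["wrist","scene"]:
    s=cams.snapshot(n); cv2.imwrite(f"pics/{n}1.png",s["frame"][:,:,::-1])
    np.savez(f"{n}1.npz",**s)
E
```

```text
{'clock': np.float64(2.15), 'tool_pos': array([ 0.4663, -0.1793,  0.1408]), 'orientation': array([-1.799926e+02,  2.110000e-02, -1.605315e+02]), 'force': array([-0.8615, -1.1737,  0.1434]), 'moment': array([-0.0045, -0.0184, -0.0206]), 'opening': np.float64(0.04), 'joint_pos': array([ 1.54850e+00,  8.41010e+00, -2.79870e+01,  7.00000e-04,
       -5.35806e+01, -7.20804e+01])}
shift cm [-0.11  0.27  7.43]
turn [-0.0001  0.0004 -0.004 ]
```

View pics/wrist1.png

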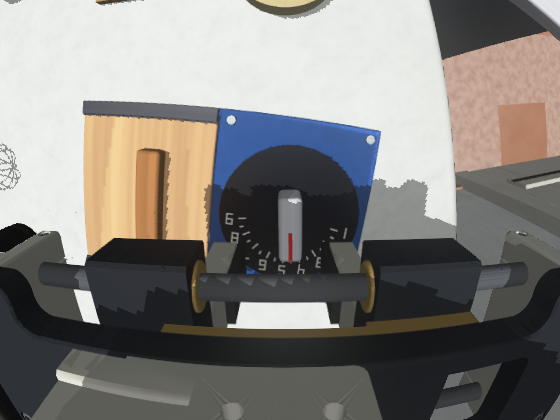

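View pics/scene1.png

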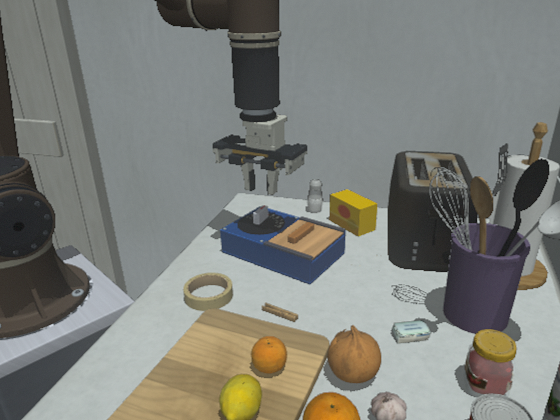

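The wrist view shows the bar at x≈290, midway between the fingers (235 and 343). The pointer is close to 4.6. I'll go down next.

move_arm(commands=[[4, 0, 0.2, 0.8, 0, 0, 0], [4, -0.1, 0.22, 2, 0, 0, 0], [4, -0.1, 0.22, 3.2, 0, 0, 0], [4, -0.1, 0.22, 4.6, 0, 0, 0], [4, -0.1, 0.22, 5.8, 0, 0, 0], [4, -0.1, 0.22, 6.8, 0, 0, 0], [4, -0.1, 0.22, 7.4, 0, 0, 0], [4, -0.1, 0.22, 7.4, 0, 0, 0]])

```text
clock: 3.25
tool_pos: [0.4666, -0.1763, 0.0662]
orientation: [180.0, -0.0, -160.5]
force: [-1.0, -0.3, -0.3]
opening: 0.0398
```

```bash
python3 goal.py 0.4665 -0.1763 0.0665 -160.3; python3 - <<'E'
from plant import cams
import cv2,numpy as np
for n in ["wrist"]:
    s=cams.snapshot(n); cv2.imwrite(f"pics/{n}2.png",s["frame"][:,:,::-1])
    np.savez(f"{n}2.npz",**s)
E
```

```text
{'clock': np.float64(3.25), 'tool_pos': array([ 0.4666, -0.1763,  0.0662]), 'orientation': array([ 1.799870e+02, -4.080000e-02, -1.604722e+02]), 'force': array([-0.9926, -0.2971, -0.3459]), 'moment': array([-0.0245, -0.0524,  0.0111]), 'opening': np.float64(0.0398), 'joint_pos': array([ 1.91720e+00,  1.38588e+01, -3.30708e+01, -1.00000e-04,
       -4.31131e+01, -7.23893e+01])}
shift cm [ 0.01  0.   -0.03]
turn [ 0.0002 -0.0007 -0.003 ]
```

View pics/wrist2.png

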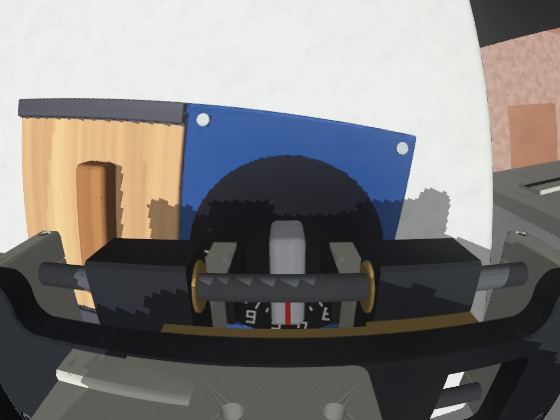

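The bar lies between the fingers at x≈288, so I'll close the gripper.

move_arm(commands=[[3, 0, 0, 0, 0, 0, 0], [2.2, 0, 0, 0, 0, 0, 0], [1.8, 0, 0, 0, 0, 0, 0], [1.2, 0, 0, 0, 0, 0, 0], [0.8, 0, 0, 0, 0, 0, 0], [0.8, 0, 0, 0, 0, 0, 0], [0.8, 0, 0, 0, 0, 0, 0], [0.8, 0, 0, 0, 0, 0, 0]])

```text
clock: 4.3
tool_pos: [0.4664, -0.1746, 0.067]
orientation: [179.9, 0.0, -160.5]
force: [-4.7, 13.8, 10.3]
opening: 0.016
```

```bash
python3 goal.py
```

```text
{'clock': np.float64(4.3), 'tool_pos': array([ 0.4664, -0.1746,  0.067 ]), 'orientation': array([ 1.798880e+02,  4.050000e-02, -1.604881e+02]), 'force': array([-4.7069, 13.8491, 10.33  ]), 'moment': array([5.5426, 1.6808, 0.0539]), 'opening': np.float64(0.016), 'joint_pos': array([  2.0295,  13.7263, -33.0351,  -0.1738, -43.2337, -72.391 ])}
```

move_arm(commands=[[0.8, 0, 0.1, 0, 0, 0, 0], [0.8, 0, 0.18, 0, 0, 0, 0], [0.8, 0, 0.18, 0, 0, 0, -0.03], [0.8, 0, 0.18, 0, 0, 0, -0.07], [0.8, 0, 0.18, 0, 0, 0, -0.11], [0.8, 0, 0.18, 0, 0, 0, -0.15], [0.8, 0, 0.18, 0, 0, 0, -0.2], [0.8, 0, 0.18, 0, 0, 0, -0.2]])

```text
clock: 5.3
tool_pos: [0.4663, -0.1743, 0.0671]
orientation: [-180.0, 0.0, -148.9]
force: [-1.7, 4.6, 7.4]
opening: 0.0158
```

```bash
python3 goal.py
```

```text
{'clock': np.float64(5.3), 'tool_pos': array([ 0.4663, -0.1743,  0.0671]), 'orientation': array([-1.799971e+02,  4.060000e-02, -1.489370e+02]), 'force': array([-1.6518,  4.6388,  7.4001]), 'moment': array([ 1.7777,  0.8438, -0.0833]), 'opening': np.float64(0.0158), 'joint_pos': array([ 2.14820e+00,  1.36729e+01, -3.31713e+01, -2.50000e-02,
       -4.31189e+01, -6.10670e+01])}
```

move_arm(commands=[[0.8, 0, 0.04, 0, 0, 0, -0.03], [0.8, 0, 0.05, 0, 0, 0, -0.08], [0.8, 0, 0.05, 0, 0, 0, -0.14], [0.8, 0, 0.05, 0, 0, 0, -0.2], [0.8, 0, 0.05, 0, 0, 0, -0.26], [0.8, 0, 0.05, 0, 0, 0, -0.32], [0.8, 0, 0.05, 0, 0, 0, -0.36], [0.8, 0, 0.05, 0, 0, 0, -0.36]])

```text
clock: 6.3
tool_pos: [0.4663, -0.1742, 0.0671]
orientation: [-180.0, 0.0, -128.3]
force: [-1.7, 1.9, 6.1]
opening: 0.0157
```

```bash
python3 goal.py;  python3 - <<'E'
from plant import cams
import cv2,numpy as np
for n in ["wrist","top"]:
    s=cams.snapshot(n); cv2.imwrite(f"pics/{n}3.png",s["frame"][:,:,::-1])
    np.savez(f"{n}3.npz",**s)
E
```

```text
{'clock': np.float64(6.3), 'tool_pos': array([ 0.4663, -0.1742,  0.0671]), 'orientation': array([-1.799571e+02,  3.170000e-02, -1.283210e+02]), 'force': array([-1.6545,  1.9123,  6.1124]), 'moment': array([ 0.786 ,  0.5427, -0.1079]), 'opening': np.float64(0.0157), 'joint_pos': array([ 2.18350e+00,  1.36503e+01, -3.32119e+01,  5.50000e-03,
       -4.30846e+01, -4.05085e+01])}
```

View pics/wrist3.png

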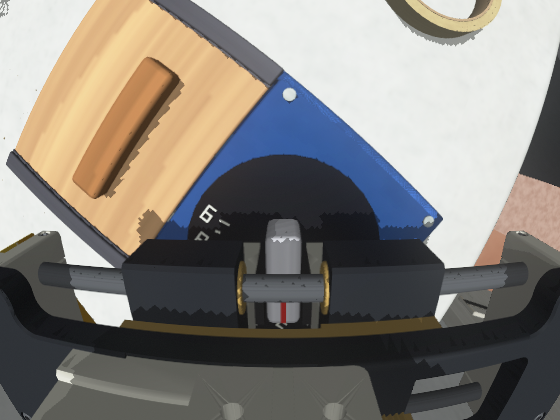

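View pics/top3.png

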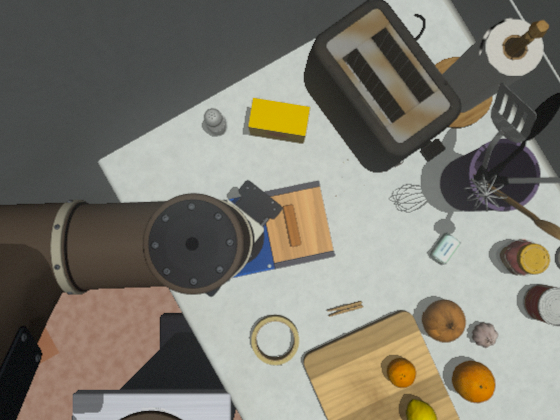

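move_arm(commands=[[0.8, 0, 0, 0, 0, 0, -0.02], [0.8, 0, 0, 0, 0, 0, -0.03], [0.8, 0, 0, 0, 0, 0, -0.03], [0.8, 0, 0, 0, 0, 0, -0.01], [0.8, 0, 0, 0, 0, 0, 0.04], [0.8, 0, 0, 0, 0, 0, 0.1], [0.8, 0, 0, 0, 0, 0, 0.16], [0.8, 0, 0, 0, 0, 0, 0.22]])

```text
clock: 7.4
tool_pos: [0.4663, -0.1742, 0.0671]
orientation: [-180.0, 0.0, -141.0]
force: [-0.6, 2.1, 5.1]
opening: 0.0159
```

```bash
python3 goal.py
```

```text
{'clock': np.float64(7.4), 'tool_pos': array([ 0.4663, -0.1742,  0.0671]), 'orientation': array([-1.799583e+02,  3.460000e-02, -1.410472e+02]), 'force': array([-0.5682,  2.0706,  5.1085]), 'moment': array([0.7257, 0.4465, 0.0831]), 'opening': np.float64(0.0159), 'joint_pos': array([ 2.18330e+00,  1.36520e+01, -3.32145e+01,  1.86000e-02,
       -4.30808e+01, -5.32441e+01])}
```

move_arm(commands=[[0.8, 0, 0, 0, 0, 0, 0.08], [0.8, 0, 0, 0, 0, 0, 0.17], [0.8, 0, 0, 0, 0, 0, 0.27], [0.8, 0, 0, 0, 0, 0, 0.37], [0.8, 0, 0, 0, 0, 0, 0.47], [0.8, 0, 0, 0, 0, 0, 0.57], [0.8, 0, 0, 0, 0, 0, 0.66], [0.8, 0, 0, 0, 0, 0, 0.7]])

```text
clock: 8.4
tool_pos: [0.4664, -0.1744, 0.0671]
orientation: [-180.0, 0.1, 178.8]
force: [-1.1, -0.5, 5.5]
opening: 0.0159
```

```bash
python3 goal.py
```

```text
{'clock': np.float64(8.4), 'tool_pos': array([ 0.4664, -0.1744,  0.0671]), 'orientation': array([-1.799772e+02,  5.830000e-02,  1.788471e+02]), 'force': array([-1.0881, -0.4697,  5.5366]), 'moment': array([0.2344, 0.358 , 0.0525]), 'opening': np.float64(0.0159), 'joint_pos': array([ 2.17380e+00,  1.36579e+01, -3.32123e+01,  3.82000e-02,
       -4.30730e+01, -9.33546e+01])}
```

move_arm(commands=[[0.8, 0, 0, 0, 0, 0, 0.02], [0.8, 0, 0, 0, 0, 0, 0.04], [0.8, 0, 0, 0, 0, 0, 0.06], [0.8, 0, 0, 0, 0, 0, 0.08], [0.8, 0, 0, 0, 0, 0, 0.1], [0.8, 0, 0, 0, 0, 0, 0.12], [0.8, 0, 0, 0, 0, 0, 0.14], [0.8, 0, 0, 0, 0, 0, 0.15]])

```text
clock: 9.4
tool_pos: [0.4664, -0.1744, 0.0671]
orientation: [-180.0, 0.1, 170.3]
force: [-1.7, 0.2, 6.0]
opening: 0.0158
```

```bash
python3 goal.py
```

```text
{'clock': np.float64(9.4), 'tool_pos': array([ 0.4664, -0.1744,  0.0671]), 'orientation': array([-1.799849e+02,  6.040000e-02,  1.703420e+02]), 'force': array([-1.7468,  0.1894,  5.9652]), 'moment': array([0.01  , 0.3069, 0.1176]), 'opening': np.float64(0.0158), 'joint_pos': array([ 2.171100e+00,  1.365530e+01, -3.321380e+01,  3.980000e-02,
       -4.307490e+01, -1.018582e+02])}
```

move_arm(commands=[[0.8, 0, 0, 0, 0, 0, 0.01], [0.8, 0, 0, 0, 0, 0, 0.02], [0.8, 0, 0, 0, 0, 0, 0.03], [0.8, 0, 0, 0, 0, 0, 0.04], [0.8, 0, 0, 0, 0, 0, 0.05], [0.8, 0, 0, 0, 0, 0, 0.05], [0.8, 0, 0, 0, 0, 0, 0.05], [0.8, 0, 0, 0, 0, 0, 0.05]])

```text
clock: 10.4
tool_pos: [0.4664, -0.1745, 0.0671]
orientation: [-180.0, 0.1, 167.5]
force: [-0.6, 0.1, 5.2]
opening: 0.0156
```

```bash
cat > m.py <<'E'
from plant import sensors
import numpy as np
o=sensors.get_obs();a=(o['orientation'][2]-11.94)%180
a=a-180 if a>90 else a
print(o['clock'],'bar',np.radians(a),'F',o['force'].round(1),'M',o['moment'].round(3),'tau6',o['tau'][5])
E
python3 m.py
```

```text
10.4 bar -0.426522697574114 F [-0.6  0.1  5.2] M [0.022 0.311 0.118] tau6 -0.08384881541132927
```

move_arm(commands=[[0.8, 0, 0, 0, 0, 0, 0.01], [0.8, 0, 0, 0, 0, 0, 0.02], [0.8, 0, 0, 0, 0, 0, 0.03], [0.8, 0, 0, 0, 0, 0, 0.04], [0.8, 0, 0, 0, 0, 0, 0.05], [0.8, 0, 0, 0, 0, 0, 0.05], [0.8, 0, 0, 0, 0, 0, 0.05], [0.8, 0, 0, 0, 0, 0, 0.05]])

```text
clock: 11.4
tool_pos: [0.4664, -0.1745, 0.0671]
orientation: [-180.0, 0.1, 164.6]
force: [-0.8, 0.3, 5.5]
opening: 0.0159
```

```bash
python3 m.py
```

```text
11.4 bar -0.47648882422906175 F [-0.8  0.3  5.5] M [-0.035  0.335  0.121] tau6 -0.07980416296049953
```

move_arm(commands=[[0.8, 0, 0, 0, 0, 0, 0.01], [0.8, 0, 0, 0, 0, 0, 0.02], [0.8, 0, 0, 0, 0, 0, 0.03], [0.8, 0, 0, 0, 0, 0, 0.04], [0.8, 0, 0, 0, 0, 0, 0.05], [0.8, 0, 0, 0, 0, 0, 0.05], [0.8, 0, 0, 0, 0, 0, 0.05], [0.8, 0, 0, 0, 0, 0, 0.05]])

```text
clock: 12.4
tool_pos: [0.4664, -0.1745, 0.0671]
orientation: [-180.0, 0.1, 161.8]
force: [-1.1, 0.1, 4.9]
opening: 0.0159
```

```bash
python3 m.py
```

```text
12.4 bar -0.5267712078496282 F [-1.1  0.1  4.9] M [-0.06   0.364 -0.021] tau6 0.05564947728998959
```

move_arm(commands=[[0.8, 0, 0, 0, 0, 0, 0.01], [0.8, 0, 0, 0, 0, 0, 0.02], [0.8, 0, 0, 0, 0, 0, 0.03], [0.8, 0, 0, 0, 0, 0, 0.04], [0.8, 0, 0, 0, 0, 0, 0.05], [0.8, 0, 0, 0, 0, 0, 0.05], [0.8, 0, 0, 0, 0, 0, 0.05], [0.8, 0, 0, 0, 0, 0, 0.05]])

```text
clock: 13.4
tool_pos: [0.4663, -0.1745, 0.0671]
orientation: [-180.0, 0.1, 158.9]
force: [-1.7, -0.6, 5.5]
opening: 0.0155
```

```bash
python3 m.py
```

```text
13.4 bar -0.5764995473732835 F [-1.7 -0.6  5.5] M [-0.071  0.361  0.082] tau6 -0.0712944776751101
```

move_arm(commands=[[0.8, 0, 0, 0, 0, 0, 0.01], [0.8, 0, 0, 0, 0, 0, 0.02], [0.8, 0, 0, 0, 0, 0, 0.03], [0.8, 0, 0, 0, 0, 0, 0.04], [0.8, 0, 0, 0, 0, 0, 0.05], [0.8, 0, 0, 0, 0, 0, 0.05], [0.8, 0, 0, 0, 0, 0, 0.05], [0.8, 0, 0, 0, 0, 0, 0.05]])

```text
clock: 14.4
tool_pos: [0.4664, -0.1745, 0.0671]
orientation: [-180.0, 0.1, 156.1]
force: [-0.8, -0.5, 6.1]
opening: 0.016
```

```bash
python3 m.py
```

```text
14.4 bar -0.6262543113681366 F [-0.8 -0.5  6.1] M [-0.003  0.365  0.142] tau6 -0.19769533071666956
```

move_arm(commands=[[0.8, 0, 0, 0, 0, 0, 0.005], [0.8, 0, 0, 0, 0, 0, 0.01], [0.8, 0, 0, 0, 0, 0, 0.015], [0.8, 0, 0, 0, 0, 0, 0.02], [0.8, 0, 0, 0, 0, 0, 0.02], [0.8, 0, 0, 0, 0, 0, 0.02], [0.8, 0, 0, 0, 0, 0, 0.02], [0.8, 0, 0, 0, 0, 0, 0.02]])

```text
clock: 15.4
tool_pos: [0.4664, -0.1745, 0.0671]
orientation: [-180.0, 0.1, 154.9]
force: [-0.6, 0.3, 5.5]
opening: 0.0161
```

```bash
python3 m.py
```

```text
15.4 bar -0.6461318097222785 F [-0.6  0.3  5.5] M [-0.002  0.331  0.257] tau6 -0.24658863432705402
```

move_arm(commands=[[0.8, 0, 0, 0, 0, 0, 0.005], [0.8, 0, 0, 0, 0, 0, 0.01], [0.8, 0, 0, 0, 0, 0, 0.015], [0.8, 0, 0, 0, 0, 0, 0.015], [0.8, 0, 0, 0, 0, 0, 0.015], [0.8, 0, 0, 0, 0, 0, 0.015], [0.8, 0, 0, 0, 0, 0, 0.015], [0.8, 0, 0, 0, 0, 0, 0.015]])

```text
clock: 16.4
tool_pos: [0.4663, -0.1745, 0.0671]
orientation: [-180.0, 0.1, 154.1]
force: [-1.5, 0.4, 5.0]
opening: 0.0156
```

```bash
python3 m.py
```

```text
16.4 bar -0.6611259593748914 F [-1.5  0.4  5. ] M [0.032 0.405 0.295] tau6 -0.2819104492664337
```

The torque has climbed steadily to about 0.3 N·m, three times the free-turning value, so the dial has caught. I'll unwind the twist, release and lift.

move_arm(commands=[[0.8, 0, 0, 0, 0, 0, -0.03], [0.8, 0, 0, 0, 0, 0, -0.06], [0.8, 0, 0, 0, 0, 0, -0.07], [1.4, 0, 0, 0, 0, 0, -0.07], [2.2, 0, 0, 0, 0, 0, -0.07], [3, 0, 0, 0, 0, 0, -0.07], [3.4, 0, 0, 0, 0, 0, -0.07], [3.4, 0, 0, -0.8, 0, 0, -0.07]])

```text
clock: 17.4
tool_pos: [0.4652, -0.1742, 0.0742]
orientation: [-180.0, -0.1, 158.0]
force: [0.4, -1.0, 0.9]
opening: 0.0339
```

```bash
python3 m.py; python3 goal.py 0.4665 -0.1763 0.14 -168.06
```

```text
17.4 bar -0.592649886845994 F [ 0.4 -1.   0.9] M [-0.049  0.012  0.005] tau6 0.0028916954761371017
{'clock': np.float64(17.4), 'tool_pos': array([ 0.4652, -0.1742,  0.0742]), 'orientation': array([-1.799646e+02, -9.490000e-02,  1.579837e+02]), 'force': array([ 0.3966, -1.0294,  0.9259]), 'moment': array([-0.0493,  0.0118,  0.0051]), 'opening': np.float64(0.0339), 'joint_pos': array([ 2.182900e+00,  1.306340e+01, -3.277570e+01, -9.500000e-03,
       -4.426190e+01, -1.141924e+02])}
shift cm [-0.19 -0.16 -6.58]
turn [-1.000e-04 -1.800e-03 -5.926e-01]
```

```bash
python3 goal.py 0.4810 -0.2440 0.105 -168.06|tail -2
```

```text
shift cm [-4.07 -5.89 -3.08]
turn [-1.000e-04 -1.800e-03 -5.926e-01]
```

move_arm(commands=[[3.4, 0, 0, -1, 0, 0, 0], [3.4, 0, 0, -2.5, 0, 0, 0], [3.4, 0, 0, -4, 0, 0, 0], [2, 0, 0, -4.5, 0, 0, -0.1], [0, 0, 0, -4.5, 0, 0, -0.25], [0, 0, 0, -4.5, 0, 0, -0.4], [0, 0, 0, -4.5, 0, 0, -0.55], [0, 0, 0, -4.5, 0, 0, -0.593]])

```text
clock: 18.4
tool_pos: [0.4662, -0.1741, 0.1206]
orientation: [-180.0, 0.1, -167.9]
force: [0.3, 0.2, -1.0]
opening: 0.0005
```

```bash
python3 goal.py 0.4810 -0.2440 0.105 -168.06; python3 - <<'E'
from plant import cams
import cv2,numpy as np
for n in ["wrist","scene"]:
    s=cams.snapshot(n); cv2.imwrite(f"pics/{n}4.png",s["frame"][:,:,::-1])
E
```

```text
{'clock': np.float64(18.4), 'tool_pos': array([ 0.4662, -0.1741,  0.1206]), 'orientation': array([-1.799870e+02,  6.220000e-02, -1.678637e+02]), 'force': array([ 0.3292,  0.2418, -1.032 ]), 'moment': array([-0.0065,  0.0159, -0.0342]), 'opening': np.float64(0.0005), 'joint_pos': array([ 2.18790e+00,  9.55140e+00, -2.97103e+01,  2.60000e-03,
       -5.06747e+01, -8.00532e+01])}
shift cm [ 0.02 -7.14  1.56]
turn [-0.0002  0.0011  0.0034]
```

View pics/wrist4.png

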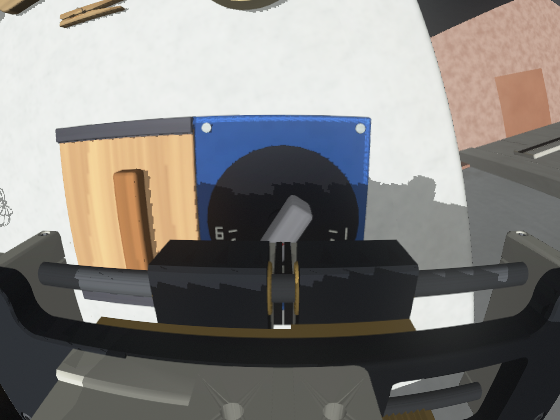

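View pics/scene4.png

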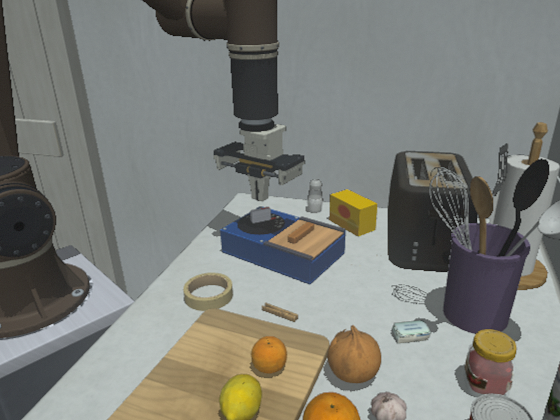

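The dial now points right of 7, between 6 and 8. The fingers are shut and clear of everything. I'll move to the dial side of the ridge and go down.

move_arm(commands=[[0, 0, -2, 0, 0, 0, 0], [0, 0, -5, 0, 0, 0, 0], [0, 0, -7.1, 0, 0, 0, 0], [0, 0, -7.1, 1.5, 0, 0, 0], [0, 0, -7.1, 3, 0, 0, 0], [0, 0, -7.1, 4.5, 0, 0, 0], [0, 0, -7.1, 5.4, 0, 0, 0], [0, 0, -7.1, 5.6, 0, 0, 0]])

```text
clock: 19.5
tool_pos: [0.4802, -0.2433, 0.0627]
orientation: [180.0, -0.1, -168.0]
force: [-0.3, -0.9, 0.2]
opening: 0.0007
```

```bash
python3 goal.py 0.4810 -0.2440 0.064 -168.06; python3 - <<'E'
from plant import cams
import cv2,numpy as np
for n in ["wrist"]:
    s=cams.snapshot(n); cv2.imwrite(f"pics/{n}5.png",s["frame"][:,:,::-1])
E
```

```text
{'clock': np.float64(19.5), 'tool_pos': array([ 0.4802, -0.2433,  0.0627]), 'orientation': array([ 1.799748e+02, -7.830000e-02, -1.680108e+02]), 'force': array([-0.3025, -0.892 ,  0.2213]), 'moment': array([ 0.0119,  0.0025, -0.0196]), 'opening': np.float64(0.0007), 'joint_pos': array([-5.99080e+00,  1.74122e+01, -2.83339e+01,  3.00000e-04,
       -4.43361e+01, -7.20202e+01])}
shift cm [-0.06 -0.09 -0.13]
turn [ 0.0004 -0.0014  0.0009]
```

View pics/wrist5.png

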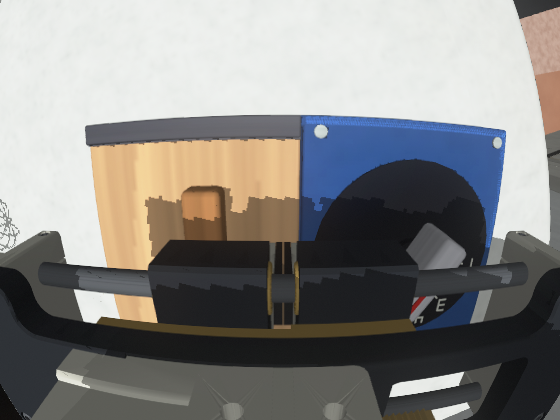

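The wrist view shows the fingers just on the dial side of the ridge (x≈205), with no contact force. Pushing now.

move_arm(commands=[[0, 0, -0.3, -0.06, 0, 0, 0], [0, 0, -0.7, -0.06, 0, 0, 0], [0, 0, -1.1, -0.06, 0, 0, 0], [0, 0, -1.4, -0.06, 0, 0, 0], [0, 0, -1.7, -0.06, 0, 0, 0], [0, 0, -2, -0.06, 0, 0, 0], [0, 0, -2.3, -0.06, 0, 0, 0], [0, 0, -2.5, -0.06, 0, 0, 0]])

```text
clock: 20.55
tool_pos: [0.4858, -0.2682, 0.0641]
orientation: [180.0, -0.0, -168.0]
force: [-0.0, 1.8, 0.4]
opening: 0.0004
```

```bash
python3 goal.py
```

```text
{'clock': np.float64(20.55), 'tool_pos': array([ 0.4858, -0.2682,  0.0641]), 'orientation': array([ 1.799967e+02, -3.200000e-03, -1.680364e+02]), 'force': array([-0.0483,  1.8336,  0.4086]), 'moment': array([ 0.9363,  0.104 , -0.0177]), 'opening': np.float64(0.0004), 'joint_pos': array([-8.68200e+00,  1.86029e+01, -2.62163e+01, -2.80000e-03,
       -4.51851e+01, -6.93524e+01])}
```

move_arm(commands=[[0, 0, -0.1, 0, 0, 0, 0], [0, 0, -0.2, 0, 0, 0, 0], [0, 0, -0.3, 0, 0, 0, 0], [0, 0, -0.4, 0, 0, 0, 0], [0, 0, -0.4, 0, 0, 0, 0], [0, 0, -0.4, 0, 0, 0, 0], [0, 0, -0.4, 0, 0, 0, 0], [0, 0, -0.4, 0, 0, 0, 0]])

```text
clock: 21.55
tool_pos: [0.4866, -0.2721, 0.0642]
orientation: [-180.0, -0.0, -168.0]
force: [-0.2, 0.3, 0.6]
opening: 0.0003
```

```bash
python3 goal.py
```

```text
{'clock': np.float64(21.55), 'tool_pos': array([ 0.4866, -0.2721,  0.0642]), 'orientation': array([-1.799924e+02, -1.000000e-03, -1.680322e+02]), 'force': array([-0.218 ,  0.2782,  0.5605]), 'moment': array([ 0.2655, -0.0289,  0.0018]), 'opening': np.float64(0.0003), 'joint_pos': array([-9.08260e+00,  1.88068e+01, -2.58961e+01,  1.05000e-02,
       -4.52953e+01, -6.89570e+01])}
```

move_arm(commands=[[0, 0, -0.2, 0, 0, 0, 0], [0, 0, -0.5, 0, 0, 0, 0], [0, 0, -0.9, 0, 0, 0, 0], [0, 0, -1.3, 0, 0, 0, 0], [0, 0, -1.7, 0, 0, 0, 0], [0, 0, -2.1, 0, 0, 0, 0], [0, 0, -2.5, 0, 0, 0, 0], [0, 0, -2.8, 0, 0, 0, 0]])

```text
clock: 22.55
tool_pos: [0.4924, -0.2997, 0.0641]
orientation: [180.0, -0.0, -168.0]
force: [-1.2, 3.3, 3.0]
opening: 0.0005
```

```bash
python3 goal.py; python3 - <<'E'
from plant import cams
import cv2,numpy as np
for n in ["wrist","top"]:
    s=cams.snapshot(n); cv2.imwrite(f"pics/{n}6.png",s["frame"][:,:,::-1])
E
```

```text
{'clock': np.float64(22.55), 'tool_pos': array([ 0.4924, -0.2997,  0.0641]), 'orientation': array([ 1.799983e+02, -5.300000e-03, -1.680447e+02]), 'force': array([-1.2168,  3.3424,  2.9569]), 'moment': array([ 0.9207,  0.1533, -0.0085]), 'opening': np.float64(0.0005), 'joint_pos': array([-1.18876e+01,  2.03216e+01, -2.34608e+01,  7.00000e-04,
       -4.62231e+01, -6.61576e+01])}
```

View pics/wrist6.png

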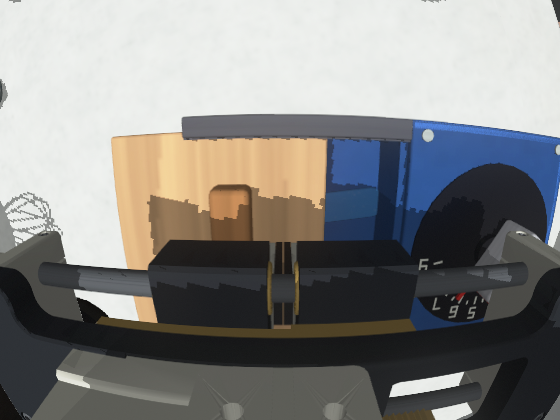

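View pics/top6.png

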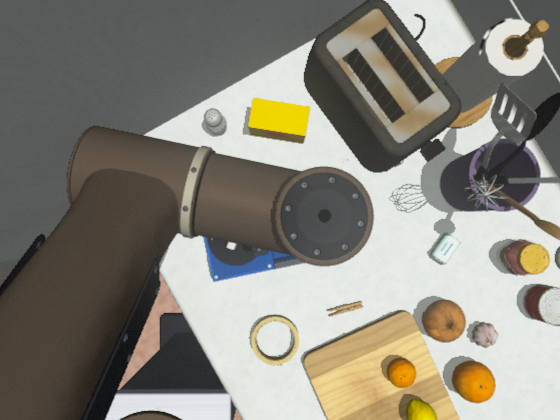

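The cover is about 40 mm open. Continuing gently.

move_arm(commands=[[0, 0, -0.2, 0, 0, 0, 0], [0, 0, -0.5, 0, 0, 0, 0], [0, 0, -0.8, 0, 0, 0, 0], [0, 0, -1.1, 0, 0, 0, 0], [0, 0, -1.4, 0, 0, 0, 0], [0, 0, -1.7, 0, 0, 0, 0], [0, 0, -1.9, 0, 0, 0, 0], [0, 0, -2, 0, 0, 0, 0]])

```text
clock: 23.65
tool_pos: [0.4965, -0.3191, 0.0641]
orientation: [180.0, -0.0, -168.0]
force: [-0.4, 2.9, 1.0]
opening: 0.0005
```

```bash
python3 goal.py; python3 - <<'E'
from plant import cams
import cv2,numpy as np
for n in ["wrist"]:
    s=cams.snapshot(n); cv2.imwrite(f"pics/{n}7.png",s["frame"][:,:,::-1])
E
```

```text
{'clock': np.float64(23.65), 'tool_pos': array([ 0.4965, -0.3191,  0.0641]), 'orientation': array([ 1.799974e+02, -4.700000e-03, -1.680460e+02]), 'force': array([-0.4309,  2.9319,  1.0041]), 'moment': array([ 0.9427,  0.2058, -0.0667]), 'opening': np.float64(0.0005), 'joint_pos': array([-1.37622e+01,  2.14165e+01, -2.16740e+01, -4.00000e-04,
       -4.69149e+01, -6.42835e+01])}
```

View pics/wrist7.png

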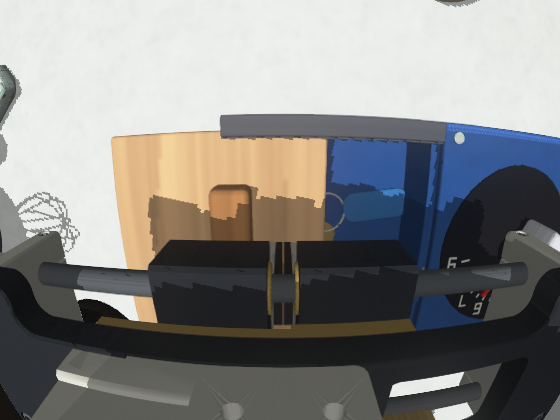

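move_arm(commands=[[0, 0, -0.1, 0, 0, 0, 0], [0, 0, -0.2, 0, 0, 0, 0], [0, 0, -0.3, 0, 0, 0, 0], [0, 0, -0.4, 0, 0, 0, 0], [0, 0, -0.5, 0, 0, 0, 0], [0, 0, -0.5, 0, 0, 0, 0], [0, 0, -0.5, 0, 0, 0, 0], [0, 0, -0.5, 0, 0, 0, 0]])

```text
clock: 24.7
tool_pos: [0.4976, -0.324, 0.0642]
orientation: [-180.0, -0.0, -168.0]
force: [-0.5, 0.8, -0.4]
opening: 0.0007
```

```bash
python3 goal.py
```

```text
{'clock': np.float64(24.7), 'tool_pos': array([ 0.4976, -0.324 ,  0.0642]), 'orientation': array([-1.799902e+02, -1.000000e-04, -1.680360e+02]), 'force': array([-0.4893,  0.7936, -0.4388]), 'moment': array([ 0.3257,  0.2936, -0.0166]), 'opening': np.float64(0.0007), 'joint_pos': array([-1.42127e+01,  2.16890e+01, -2.12209e+01,  1.21000e-02,
       -4.70859e+01, -6.38316e+01])}
```

move_arm(commands=[[0, 0, -0.1, 0, 0, 0, 0], [0, 0, -0.2, 0, 0, 0, 0], [0, 0, -0.2, 0, 0, 0, 0], [0, 0, 0.2, 0, 0, 0, 0], [0, 0, 0.8, 0, 0, 0, 0], [0, 0, 0.8, -1.5, 0, 0, 0], [0, 0, 0.8, -4.5, 0, 0, 0], [0, 0, 0.8, -9, 0, 0, 0]])

```text
clock: 25.7
tool_pos: [0.4954, -0.3159, 0.1552]
orientation: [180.0, -0.1, -168.0]
force: [1.3, -0.4, -0.9]
opening: -0.0
```

move_arm(commands=[[0, 2, 1, -2, 0, 0, 0], [0, 4, 2, -5, 0, 0, 0], [0, 4, -2, -8, 0, 0, 0], [0, 4, -6, -10, 0, 0, 0], [0, 4, -12, -10, 0, 0, 0], [0, 4, -18, -10, 0, 0, 0], [0, 4, -22, -10, 0, 0, 0], [0, 4, -24, -10, 0, 0, 0]])

```text
clock: 26.7
tool_pos: [0.5039, -0.5593, 0.254]
orientation: [179.7, -0.3, -168.1]
force: [-16.1, 23.1, 11.3]
opening: 0.0005
```

```bash
python3 goal.py; python3 - <<'E'
from plant import cams
import cv2,numpy as np
for n in ["top","scene"]:
    s=cams.snapshot(n); cv2.imwrite(f"pics/{n}8.png",s["frame"][:,:,::-1])
    if n=="top": cv2.imwrite("pics/crop8.png",cv2.resize(s["frame"][170:290,190:350,::-1],None,fx=5,fy=5,interpolation=cv2.INTER_CUBIC))
E
```

```text
{'clock': np.float64(26.7), 'tool_pos': array([ 0.5039, -0.5593,  0.254 ]), 'orientation': array([ 179.7033,   -0.2516, -168.1257]), 'force': array([-16.1099,  23.067 ,  11.3197]), 'moment': array([8.2878, 6.0372, 0.0501]), 'opening': np.float64(0.0005), 'joint_pos': array([-3.32401e+01,  2.75225e+01,  1.50476e+01, -3.18000e-02,
       -7.79128e+01, -4.48794e+01])}
```

View pics/top8.png

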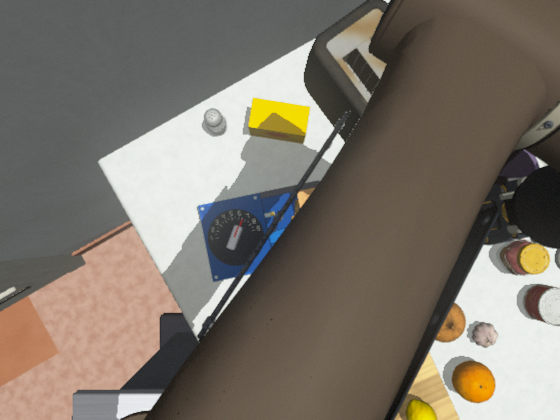

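View pics/crop8.png

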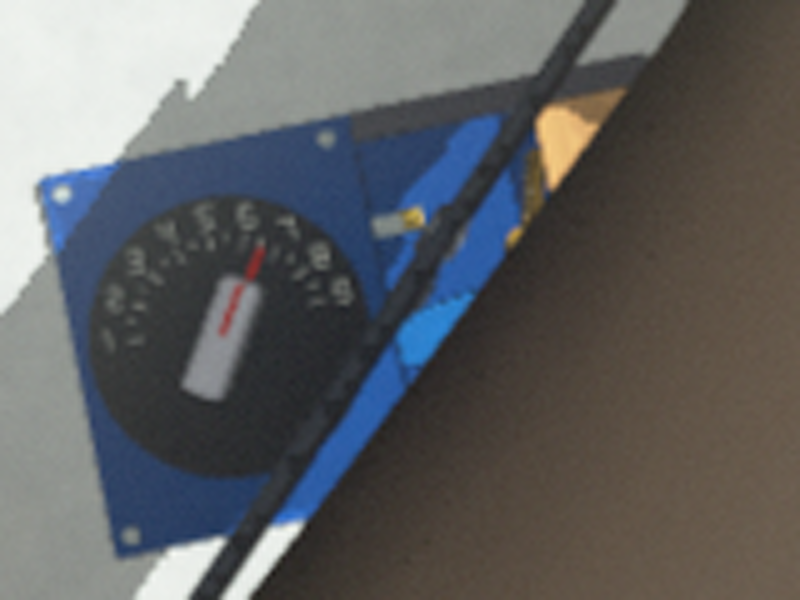

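The wrist reads about 30 N here, so the gripper has bumped something, probably the utensil pot. I'll back off the way I came.

move_arm(commands=[[0, 0, 1.5, 0, 0, 0, 0], [0, 0, 3.5, 0, 0, 0, 0], [0, 0, 6, 0, 0, 0, 0], [0, 0, 9, 0, 0, 0, 0], [0, 0, 10, 0, 0, 0, 0], [0, 0, 10, 0, 0, 0, 0], [0, 0, 10, 0, 0, 0, 0], [0, 0, 10, 0, 0, 0, 0]])

```text
clock: 27.8
tool_pos: [0.4859, -0.4618, 0.2538]
orientation: [180.0, -0.0, -168.1]
force: [-1.1, -0.0, -0.3]
opening: 0.0004
```

```bash
python3 goal.py; python3 - <<'E'
from plant import cams
import cv2,numpy as np
for n in ["top","scene","wrist"]:
    s=cams.snapshot(n); cv2.imwrite(f"pics/{n}9.png",s["frame"][:,:,::-1])
E
```

```text
{'clock': np.float64(27.8), 'tool_pos': array([ 0.4859, -0.4618,  0.2538]), 'orientation': array([ 1.799878e+02, -1.900000e-02, -1.680677e+02]), 'force': array([-1.1235, -0.0372, -0.252 ]), 'moment': array([ 0.0106, -0.0502,  0.028 ]), 'opening': np.float64(0.0004), 'joint_pos': array([-2.69194e+01,  1.93044e+01,  2.40870e+00,  2.50000e-03,
       -7.31268e+01, -5.11490e+01])}
```

View pics/scene9.png

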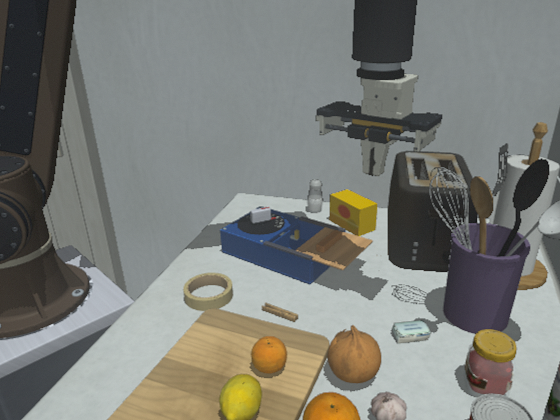

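View pics/wrist9.png

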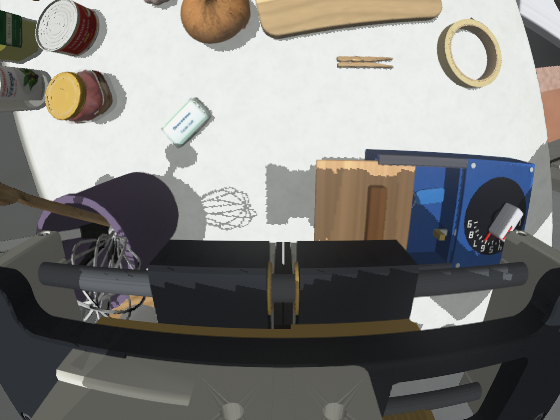

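View pics/top9.png

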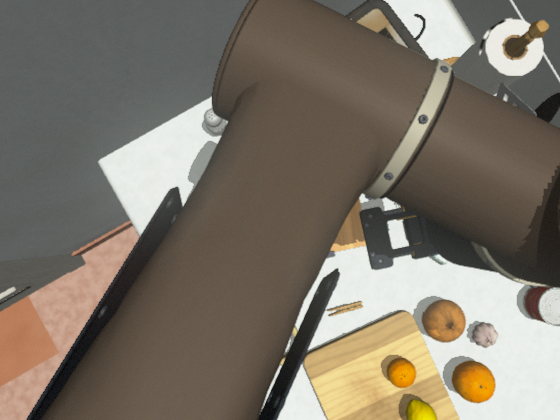

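```bash
python3 - <<'E'
import cv2,numpy as np
from h import *
s=dict(np.load("scene1.npz"))
f=cv2.imread("pics/scene9.png")
c=lambda:None
o=np.array([.4788,-.234]);th=np.radians(11.94);R=np.array([[np.cos(th),-np.sin(th)],[np.sin(th),np.cos(th)]])
P=lambda x,y,z:proj(s,np.r_[o+R@[x,y],z])[0]
g=cv2.resize(f[190:290,210:380],None,fx=4.7,fy=4.7,interpolation=cv2.INTER_CUBIC)
for t,col in [(.055,(0,0,255)),(.07,(0,255,0))]:
    for y,z,a,b in [(-.04-t,.076,-.04,.04),(-.12-t,.06,-.065,.065),(-t,.06,-.065,.065)]:
        q=[tuple(int(v) for v in (P(x,y,z)+.5-[210,190])*4.7) for x in(a,b)]
        cv2.line(g,q[0],q[1],col,1)
for y in(.12,-.12):
    q=[tuple(int(v) for v in (P(x,y,.06)+.5-[210,190])*4.7) for x in(-.075,.075)]; cv2.line(g,q[0],q[1],(255,255,0),1)
cv2.imwrite("pics/ov9.png",g)
E
```

```text
(no output)
```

View pics/ov9.png

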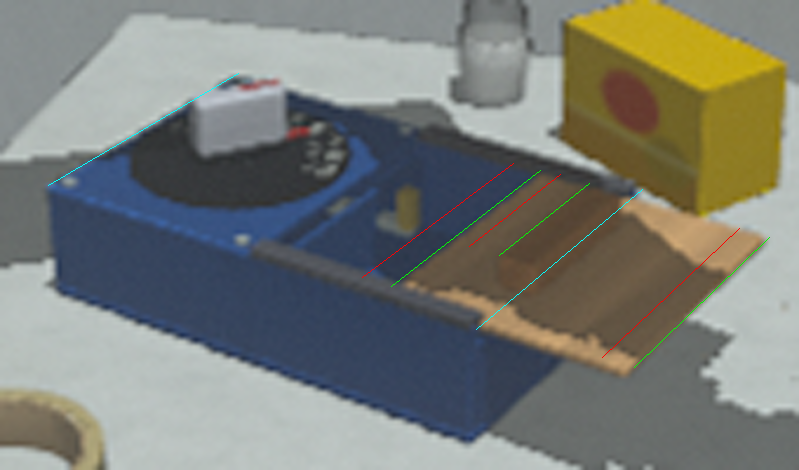

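The overlay puts the cover edge on the 70 mm (green) lines, and the dial points between 6 and 7. The arm is clear and the force reads zero, so I'm handing in.

```bash
python3 -c "
from plant import job
print(job.close_job())"
```

```text
the job is handed in; nothing more can be done
None
```

The key box is open and the job was handed in at about 28 s of the 67 s allowed; it reports no verdict.

- **Dial:** I turned the bar left to about +0.72 rad. With the coupling's twist that puts the spindle near 3, at about +0.70. I then turned it right in slow steps. The torque rose from about 0.1 to 0.3 N·m and I took that as the catch, with the spindle at about -0.59 rad. I unwound the twist before letting go. The estimated peak twist was about 0.07 rad, against the 0.12 limit.
- **Cover:** I pushed it open by its ridge with closed fingertips, with readings of up to about 5 N at the end of each move. That it slid open shows the bolt had dropped. A camera overlay puts it at about 68–70 mm open, and the dial still points between 6 and 7.
- **A bump while retracting:** the gripper hit something near the utensil pot, reading about 30 N (the limit is 40 N). I only read the force at the end of that move, so a higher peak between readings can't be ruled out. I backed off straight away.
- **Final state:** the last pictures show nothing fallen and the carton, shaker and peg looking unmoved by eye. The arm hung clear, with a wrist force of about 1 N, which is the noise level.

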